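# Open the double-latched lid of the coupling test box

### The job

Open the test box for unloading: draw its slide bolt fully back, raise the lid a little by its bow handle until you feel the hidden safety catch hold it, and push the catch's lug aside so that the lid is freed. Then swing the lid wide open, well past halfway to upright, and leave it standing open. Go gently, because the catch bends if it is pulled or pushed hard (keep it well under 20 N), and do not disturb the couplings or the pan beside the box.

Things in the scene. Friction and masses are not known exactly. Their poses are not given: they have to be found in the camera images.
- case: the fixed grey sheet-steel test box, 220 deep (x) x 300 wide (y) x 110 mm high; origin at the centre of its underside on the bench; its x axis runs from the front edge (nearest the robot, free edge of the lid) to the hinged back edge, y to its left as seen from the robot. Three couplings sit in it under the lid and are left alone
- lid (a joint): hinge of the grey lid (220 x 300 x 6 mm plate, about 0.4 kg, covering the box) in rad: 0 shut, grows as the front edge swings up and back, stop at 1.5. The hinge is stiff: the lid stays wherever it is left, and lifting it by the handle takes about 9 to 12 N
- lid_hinge (a point): middle of the hinge line, on the box's back top edge at the underside of the lid; the hinge line runs along the box's y
- lid_handle (a point): middle of the grip bar of the steel bow handle on the lid near its front edge: round bar 12 mm thick along the box's y, 90 mm between its two 12 mm legs; with the lid shut it lies 175 mm in front of the hinge line and 48 mm above it, its centre 42 mm above the lid's top face. The point's axes turn with the lid
- bolt (a joint): slide bolt on the lid's right front (-y side) in m: about 0 shot (rod end under the steel staple on the box's right side), clear of the staple from 0.015, fully drawn at its stop 0.030. It moves along the box's +y (towards the handle), stays where left, sliding friction about 2.5 N
- bolt_knob (a point): top centre of the bolt's upright round knob, 14 mm in diameter, top 49 mm above the lid's top face, lower end at the 10 mm rod; two saddles 16 mm high (above the lid) stand beside it on its -y side, the nearer face 12 mm from the knob's side when the bolt is shot
- catch (a joint): sideways travel of the hidden safety catch in m: about 0 hooked, free of its keeper from 0.013, stop at 0.022. It moves along the box's -y (towards the handle), stays where pushed, friction about 2.5 N
- lug_top (a point): top centre of the catch's lug on the lid's left front (+y side): an upright steel plate 24 (x) x 8 (y) mm, 30 mm high above the lid's top face, 105 mm to the left of the handle's middle when hooked, 41 mm in from the lid's left edge
- coupling_a: loose brass-coloured coupling, 60 mm diameter, 60 mm high, left of the box; origin at the centre of its underside; leave alone
- coupling_b: the same, right of the box; leave alone
- pan: loose steel bowl, 150 mm across, 50 mm high, left of the box; leave alone
- catch_hook (a point): tip of the catch's unseen hook, 51 mm below the lid's top face, 195 mm in front of the hinge line. It catches under a keeper bar in the box, set at a different height on every box: the lid's front rises 8 to 32 mm before the hook meets the bar, which gives about 8 N per mm. The hook slides aside only within about 3 mm of that felt stop; lower, a post blocks it and must not be forced

How it is judged:
On the way, in this order (a step that is already met when the one before it is completed fails the run):
1. the bolt is drawn back at least 20 mm with the lid still down (value of joint bolt above 0.02 m and value of joint lid below 0.025 rad), for 0.1 s.
2. the lid is raised a little while the catch still hooks it (value of joint lid between 0.03 and 0.25 rad and value of joint catch below 0.006 m), for 0.2 s.
3. the catch is pushed aside at least 12 mm with the lid still nearly down (value of joint catch above 0.012 m and value of joint lid below 0.25 rad), for 0.1 s.
At the end, for the whole second after the job is handed in: the lid stands open at more than 0.95 rad (54 degrees) from shut, at rest, with the bolt still drawn more than 15 mm; the catch may be anywhere (value of joint lid above 0.95 rad and velocity of joint lid between -0.05 and 0.05 rad/s and value of joint bolt above 0.015 m); the robot touches nothing.
It fails at once if the catch is pulled or pushed with more than 20 N (contact force between catch and anything else above 20 N).
It fails at once if a coupling or the pan is moved more than 20 mm or tipped (distance of any of coupling_a, coupling_b, pan from where it was at the start of the episode above 0.02 m or angle between any of coupling_a, coupling_b, pan's own z axis and vertical above 0.3 rad).
It also fails if it takes over 72 s, if anything falls off the work surface, if the arm or the gripper's body presses on something with over 40 N, if the wrist force passes 120 N, or if a joint passes its speed limit or range.

### The arm

A 6-joint arm with a two-finger parallel gripper is mounted at the origin on the work surface. World frame = base frame: x ahead of the robot, y to its left, z up, the work surface at z = 0. Lengths are in m, angles in rad, forces in N, time in s.
With the tool pointing down it reaches from about 0.2 to 0.875 m from the base axis. Payload 3.4 kg.
Tool frame: the origin (TCP) lies on the mounting face of the last link; the fingertips stand 199 mm ahead of it and the grasp point (between the pads) lies 180 mm ahead of it; z points along the fingers, y is the direction in which the jaws open and shut (so a half turn about z gives the same grasp; the last joint's range is limited). The gripper opens to 94 mm and grips with 3 to 60 N. Pads are 16 mm wide; open, the fingers measure 119 mm over their backs; the gripper's body (75 mm by 177 mm) begins 78 mm behind the grasp point.
Start: joints at [1.177, 0.276, 1.505, -0, 1.361, -0.121], TCP at [0.155, 0.554, 0.405] pointing down, gripper open.
Joint ranges: [-2.89, 2.89], [-0.75, 2.08], [0.22, 2.7], [-1.18, 4.32], [0.11, 2.71], [-2.7, 2.7]. Speed limits (rad/s): [2.57, 2.57, 3.14, 3.14, 3.14, 3.14].

### API

Orientations are given as a unit quaternion [x, y, z, w].
In Python, from plant import env gives the robot as it stands. The module is installed in compiled form; this text tells all that it offers.
- The arm moves only by the tool apply_moves, never from a script. Its argument "steps" is a list of rows, each a list of 5 numbers: the shift along the tool's x, y, z in mm, then the turn about the tool's z in degrees, then the finger opening in mm, from 0 to 94. A call has 1 to 10 rows; each row shifts and turns the commanded pose from where the row before left it, along the tool's axes as they then stand; what a row does not reach is not made up. A row lasts 1/8 s, in which the tool goes at most 62.5 mm and 10.7 degrees, less where a joint would pass 70% of its speed; a pose out of reach is approached as far as the arm can. A call with a gripper value outside its range is refused whole. The fingers move at their own pace and stop on an object; the grip force is fixed at half the most. Time passes only in rows, so rows that do not move let the fingers close. It gives the time, the measured TCP pose, the force and the opening at its end, in the units of the state.
- env.state(): the state, without advancing time (a new reading comes with each control period).
- env.capture(name): name is "scene" or "side" or "wrist"; returns (picture, depth): 400x640x3 uint8, blue, green, red; 400x640 float32, m along the optical axis (not along the pixel's ray), 0 where there is no reading.
- env.camera_info(name): a dict with "intrinsics" (3x3 intrinsics, pixels), "rvec" (rotation vector, rad) and "tvec" (3), from world to camera coordinates, as OpenCV has them. Camera axes: x right, y down, z forward; pixel columns grow to the right and rows downward; lengths in m; the calibration is good to about 2 mm. A picture is of the moment at which its call begins: read the wrist's pose just before it. camera_info takes no time and is no camera call; for the wrist camera it gives the pose at the moment of the call.
- env.sign_off(): hands the job in, once; it reports no verdict.
The state is a dict: "t": time; "joint_positions": joint angles; "qd": joint speeds; "joint_efforts": joint torques, N m; "tool_pos": TCP position; "ee_rot": TCP orientation; "wrist_force": force on the tool from outside, world axes, zero at the start; "torque": the same for the moment, N m; "width": opening from 0.0 (shut) to 1.0 (fully open).
Only numpy, scipy, OpenCV 4.12 (cv2) and the standard library are available. Lean on these libraries where they do the work, as an engineer would, in place of code of your own. Each camera call takes 0.05 s, during which the arm holds its last target. There are 200 camera calls.

## Working session

There is one attempt and no reset: what is moved stays moved. The work goes in short steps, Python scripts to look and compute and a tool call to move; the robot and the scene stay as the last step left them, time stands still between calls to the robot, and variables do not carry over. Pictures are saved under pics/ and viewed, on a budget of 10 in all, crops included, one or two more only if the job needs it, and the job is handed in when it is done.

Besides the shell and the picture viewer there is one more tool, called after ">>>" as a command line: name --pt "numbers of a row" for each row, then --argument value for the rest. apply_moves: Moves the arm, as the interface text tells. Its arguments: {"type":"object","properties":{"steps":{"type":"array"}},"required":["steps"]}

```bash
mkdir -p pics; cat > h.py <<'E'
import numpy as np, cv2
from plant import env
from scipy.spatial.transform import Rotation as R
def cam(n):
    c=env.camera_info(n); return np.array(c["intrinsics"],float).reshape(3,3),cv2.Rodrigues(np.array(c["rvec"],float))[0],np.array(c["tvec"],float).ravel()
def cloud(n,d,c=None):
    K,r,t=c or cam(n); v,u=np.mgrid[:d.shape[0],:d.shape[1]]
    p=np.stack([(u-K[0,2])/K[0,0]*d,(v-K[1,2])/K[1,1]*d,d],-1)
    return (p-t)@r
def st():
    s=env.state(); print("t",round(s["t"],2),"q",np.round(s["joint_positions"],3),"p",np.round(s["tool_pos"],4),"R",np.round(R.from_quat(s["ee_rot"]).as_matrix(),3).tolist(),"f",np.round(s["wrist_force"],2),"w",s["width"]); return s
E
python3 - <<'E'
from h import *
st()
for n in ("scene","side"):
    c=cam(n); im,d=env.capture(n); cv2.imwrite(f"pics/{n}0.png",im); np.savez(f"{n}0.npz",im=im,d=d,P=cloud(n,d,c))
    print(n,"cam pos",-c[1].T@c[2])
E
```

```text
t 0.0 q [ 1.177  0.277  1.506 -0.     1.361 -0.121] p [0.1548 0.5535 0.4038] R [[-0.963, 0.269, -0.001], [0.269, 0.963, -0.002], [0.0, -0.002, -1.0]] f [0.11 0.09 0.78] w 0.995791870166032
scene cam pos [ 0.97432969 -0.33799159  1.0030626 ]
side cam pos [ 0.26546879 -0.71094768  0.87863673]
```

View pics/scene0.png

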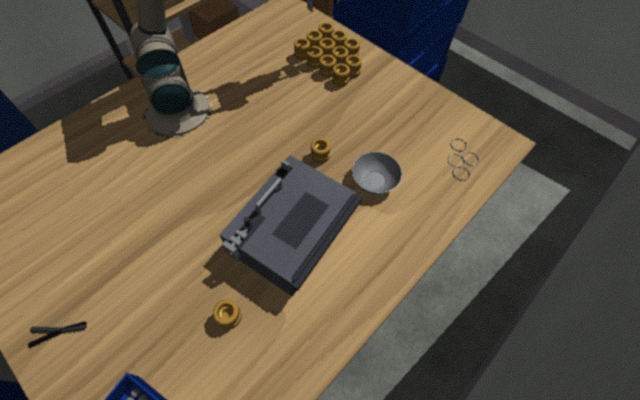

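View pics/side0.png

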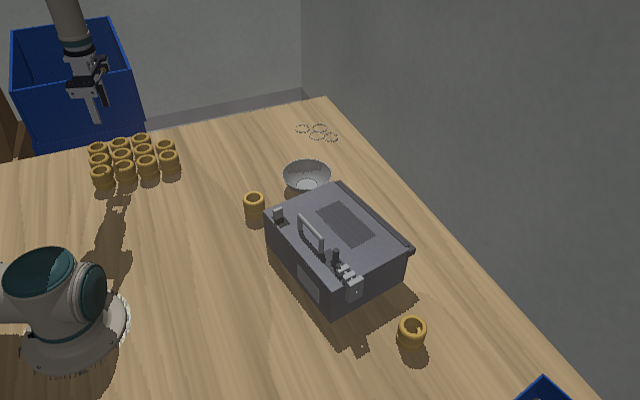

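The scene view shows the box with its lid between about (288,158), (358,198), (292,290) and (222,238). The side view shows the lug at (278,215), the bow handle at (312,232) and the bolt knob at (336,257). Next I fit the lid and its fittings from the depth.

```bash
python3 - <<'E'
from h import *
for n,(u0,v0,u1,v1) in (("scene",(205,140,375,305)),("side",(240,165,430,330))):
    z=np.load(n+"0.npz"); P=z["P"]; im=z["im"].astype(int); d=z["d"]
    m=np.zeros(d.shape,bool); m[v0:v1,u0:u1]=1; m&=d>0
    sat=im.max(-1)-im.min(-1)
    L=m&(abs(P[...,2]-.116)<.008)&(sat<45)
    L8=cv2.morphologyEx(L.astype(np.uint8),cv2.MORPH_OPEN,np.ones((3,3)))
    k,lab,s,_=cv2.connectedComponentsWithStats(L8); L=lab==1+s[1:,4].argmax()
    q=P[L]; (c,wh,a)=cv2.minAreaRect((q[:,:2]*1000).astype(np.float32))
    print(n,"lid z",np.median(q[:,2]),"rect",np.round(c,1),np.round(wh,1),a)
    # yaw
    A=a if wh[0]<wh[1] else a+90   # dir of short side(220)=x
    A=(A+90)%180-90; ps=np.radians(A); ex=np.array([np.cos(ps),np.sin(ps)]); ey=np.array([-ex[1],ex[0]])
    B=np.stack([(P[...,:2]-np.array(c)/1000)@ex,(P[...,:2]-np.array(c)/1000)@ey,P[...,2]-.116],-1)*1000
    print("yaw deg",A)
    H=m&(B[...,2]>8)&(B[...,2]<70)
    k,lab,s,_=cv2.connectedComponentsWithStats(H.astype(np.uint8))
    for i in range(1,k):
        if s[i,4]<4: continue
        b=B[lab==i]; print(" comp",s[i].tolist(),"min",b.min(0).round(),"max",b.max(0).round(),"med",np.median(b,0).round())
        for lo,hi in ((8,22),(22,34),(34,46),(46,60)):
            bb=b[(b[:,2]>=lo)&(b[:,2]<hi)]
            if len(bb)>2: print("   z",lo,hi,len(bb),"x",np.percentile(bb[:,0],[5,50,95]).round(),"y",np.percentile(bb[:,1],[5,50,95]).round())
    for name,sel in (("brass",(sat>90)),):
        pass
E
```

```text
scene lid z 0.11688838585286014 rect [610.1 -41.5] [230.9 301.3] 10.289265632629395
yaw deg 10.289265632629395
 comp [281, 159, 9, 11, 62] min [-107.   99.    9.] max [-82. 109.  33.] med [-92. 101.  25.]
   z 8 22 25 x [-106.  -90.  -83.] y [ 99. 101. 106.]
   z 22 34 37 x [-105.  -95.  -83.] y [100. 102. 108.]
 comp [255, 177, 27, 37, 231] min [-75. -52.   8.] max [-62.  49.  52.] med [-67.  -6.  46.]
   z 8 22 23 x [-71. -66. -64.] y [-51. -45.  43.]
   z 22 34 21 x [-70. -65. -63.] y [-51. -43.  46.]
   z 34 46 64 x [-74. -65. -63.] y [-51.  -4.  48.]
   z 46 60 123 x [-74. -69. -64.] y [-46.  -5.  40.]
 comp [222, 217, 31, 37, 348] min [ -83. -171.    8.] max [-46. -87.  52.] med [ -62. -135.   17.]
   z 8 22 277 x [-77. -63. -49.] y [-170. -139.  -98.]
   z 22 34 33 x [-76. -59. -50.] y [-170. -160.  -92.]
   z 34 46 13 x [-66. -59. -58.] y [-100.  -97.  -91.]
   z 46 60 25 x [-69. -63. -58.] y [-100.  -94.  -89.]
side lid z 0.11689943675339959 rect [615.  -39.4] [238.7 303.5] 9.83463191986084
yaw deg 9.83463191986084
 comp [272, 206, 11, 12, 93] min [-110.   97.    8.] max [-86. 109.  33.] med [-99. 101.  23.]
   z 8 22 42 x [-110.  -99.  -87.] y [ 99. 101. 104.]
   z 22 34 51 x [-109.  -98.  -86.] y [ 98. 101. 108.]
 comp [297, 213, 27, 39, 278] min [-79. -52.   8.] max [-66.  48.  52.] med [-75.  -8.  46.]
   z 8 22 41 x [-77. -75. -69.] y [-51. -45.  45.]
   z 22 34 32 x [-78. -75. -69.] y [-51. -47.  45.]
   z 34 46 74 x [-78. -77. -70.] y [-51. -14.  43.]
   z 46 60 131 x [-78. -73. -68.] y [-47.  -3.  41.]
 comp [330, 248, 34, 41, 473] min [ -85. -172.    8.] max [-47. -86.  52.] med [ -68. -135.   17.]
   z 8 22 398 x [-81. -68. -52.] y [-170. -143.  -98.]
   z 22 34 25 x [-73. -70. -57.] y [-150.  -99.  -93.]
   z 34 46 24 x [-74. -70. -64.] y [-101.  -98.  -93.]
   z 46 60 26 x [-72. -67. -62.] y [-100.  -94.  -90.]
```

>>> apply_moves --pt "0 0 0 9.2 0" --pt "0 0 0 9.2 0" --pt "0 0 0 9.2 0" --pt "0 0 0 9.2 0" --pt "0 0 0 9.2 0" --pt "0 0 0 9.2 0" --pt "0 0 0 9.2 0" --pt "-50 18 0 0 0" --pt "-50 18 0 0 0" --pt "-50 18 0 0 0"

```text
t: 1.35
tool_pos: [0.2345, 0.414, 0.4042]
ee_rot: [0.643, 0.766, -0.0, 0.0]
wrist_force: [1.4, -0.1, 0.6]
width: 0.007
```

>>> apply_moves --pt "-52 18 0 0 0" --pt "-52 18 0 0 0" --pt "-52 18 0 0 0" --pt "-52 18 0 0 0" --pt "-52 18 0 0 0" --pt "-52 18 0 0 0" --pt "-52 18 0 0 0" --pt "-52 18 0 0 0" --pt "-52 18 0 0 0" --pt "-52 18 0 0 0"

```text
t: 2.6
tool_pos: [0.5019, -0.0674, 0.4044]
ee_rot: [0.643, 0.766, 0.0, -0.0]
wrist_force: [0.1, 0.7, -0.2]
width: 0.003
```

```bash
cat >> h.py <<'E'
H=np.array([.5430,-.0546]); yaw=np.radians(10.05); ex=np.array([np.cos(yaw),np.sin(yaw)]); ey=np.array([-ex[1],ex[0]])
def rel():
    s=st(); d=(np.array(s["tool_pos"])[:2]-H)*1000; Rm=R.from_quat(s["ee_rot"]).as_matrix()
    print("tool rel handle box mm x,y",np.round([d@ex,d@ey],1),"tip above lid",round((s["tool_pos"][2]-.199-.116)*1000,1),"tooly ang",np.degrees(np.arctan2(Rm[1,1],Rm[0,1])).round(2)); return s
E
python3 - <<'E'
from h import *
rel(); im,d=env.capture("wrist"); cv2.imwrite("pics/w1.png",im)
E
```

```text
t 2.6 q [-2.710e-01  1.730e-01  1.645e+00  1.000e-03  1.324e+00 -4.450e-01] p [ 0.5019 -0.0674  0.4044] R [[-0.173, 0.985, -0.0], [0.985, 0.173, 0.001], [0.001, -0.0, -1.0]] f [ 0.1   0.65 -0.18] w 0.0029035327117020223
tool rel handle box mm x,y [-42.7  -5.4] tip above lid 89.4 tooly ang 9.94
```

View pics/w1.png

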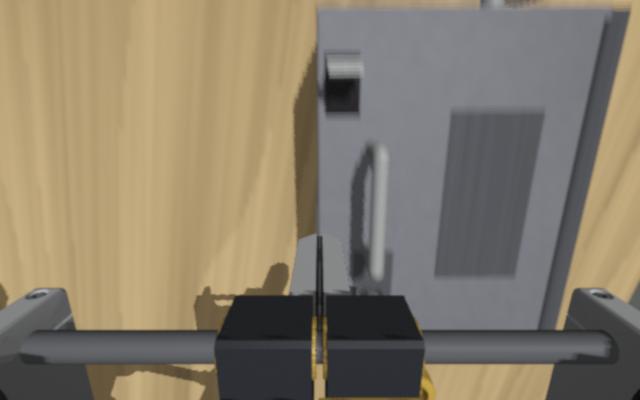

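The wrist view shows the lug at about (344,80) and the handle bar at about (380,215), square to the tool. I refine both from this depth picture.

```bash
cat >> h.py <<'E'
def comps(n="wrist",zmin=.126,zmax=.175,box=(-60,40,-160,135)):
    c=cam(n); im,d=env.capture(n); P=cloud(n,d,c)
    q=(P[...,:2]-H)*1000; B=np.stack([q@ex,q@ey,(P[...,2]-.116)*1000],-1)
    m=(d>0)&(B[...,0]>box[0])&(B[...,0]<box[1])&(B[...,1]>box[2])&(B[...,1]<box[3])
    k,lab,s,_=cv2.connectedComponentsWithStats((m&(P[...,2]>zmin)&(P[...,2]<zmax)).astype(np.uint8))
    for i in range(1,k):
        if s[i,4]<40: continue
        b=B[lab==i]; zt=np.percentile(b[:,2],98); t=b[b[:,2]>zt-5]
        print(" px",s[i].tolist(),"ztop",zt.round(1),"top x",np.percentile(t[:,0],[2,50,98]).round(1),"y",np.percentile(t[:,1],[2,50,98]).round(1))
    return im,d,B,m
E
python3 - <<'E'
from h import *
im,d,B,m=comps()
l=B[m&(abs(B[...,2])<6)]; print("lid z",np.median(l[:,2]),"front edge x",np.percentile(l[:,0],1))
E
```

```text
px [322, 42, 36, 18, 600] ztop 31.6 top x [-34.7 -23.2 -11.5] y [101.7 105.8 109.6]
 px [359, 128, 26, 138, 2361] ztop 49.2 top x [-3.1  1.8  7.7] y [-44.3   6.5  49.1]
 px [360, 282, 20, 13, 232] ztop 27.6 top x [ 3.1  7.5 12.7] y [-88.2 -85.6 -84.6]
lid z 0.40687843495226805 front edge x -41.85161027308368
```

>>> apply_moves --pt "-55 20 0 0 0" --pt "-55 20 0 0 0" --pt "-5 8.7 0 0 0" --pt "0 0 0 0 0" --pt "0 0 0 0 0"

```text
t: 3.32
tool_pos: [0.5685, -0.1688, 0.4046]
ee_rot: [0.642, 0.766, 0.0, -0.001]
wrist_force: [0.6, -0.0, 0.2]
width: 0.004
```

```bash
python3 - <<'E'
from h import *
rel(); comps()
print("scene");comps("scene"); print("side"); comps("side")
E
```

```text
t 3.33 q [-4.060e-01  3.030e-01  1.465e+00  1.000e-03  1.375e+00 -5.820e-01] p [ 0.5685 -0.1688  0.4046] R [[-0.175, 0.985, -0.001], [0.985, 0.175, 0.001], [0.001, -0.001, -1.0]] f [ 0.61 -0.    0.22] w 0.0043419161743348585
tool rel handle box mm x,y [   5.2 -116.8] tip above lid 89.6 tooly ang 10.06
 px [302, 0, 20, 129, 2322] ztop 49.3 top x [-2.8  2.6  7.9] y [-46.6  -7.6  25.5]
 px [304, 170, 34, 68, 1482] ztop 49.9 top x [ 2.2  8.  14.3] y [-97.6 -91.1 -85.4]
scene
 px [281, 159, 9, 11, 61] ztop 34.9 top x [-38.7 -24.8 -14.1] y [ 99.5 105.2 108.8]
 px [265, 177, 17, 18, 122] ztop 49.8 top x [-6.3 -0.6  4.7] y [-7.2 20.4 47.4]
 px [225, 226, 27, 25, 192] ztop 21.1 top x [-9.4  4.1 20.3] y [-159.6 -140.  -113.9]
side
 px [272, 206, 11, 12, 88] ztop 32.0 top x [-35.4 -23.5 -12.8] y [101.2 105.8 112.1]
 px [297, 213, 27, 38, 244] ztop 50.4 top x [-5.2 -0.9  4.2] y [-46.3  -1.7  46.9]
 px [331, 248, 31, 38, 346] ztop 50.3 top x [-0.5  5.6 13.2] y [-98.9 -92.4 -86.1]
```

>>> apply_moves --pt "0 0 25 0 0" --pt "0 1 25 0 0" --pt "0 1 16 0 0" --pt "0 0 0 0 0" --pt "4 0 0 0 0" --pt "4 0 0 0 0" --pt "4 0 0 0 0" --pt "4 0 0 0 0" --pt "4 0 0 0 0" --pt "0 0 0 0 0"

```text
t: 4.72
tool_pos: [0.5679, -0.1502, 0.339]
ee_rot: [0.643, 0.766, 0.0, 0.0]
wrist_force: [1.0, -2.2, 1.3]
width: 0.004
```

>>> apply_moves --pt "4 0 0 0 0" --pt "4 0 0 0 0" --pt "3 0 0 0 0" --pt "3 0 0 0 0" --pt "2 0 0 0 0" --pt "0 0 0 0 0"

```text
t: 5.48
tool_pos: [0.565, -0.1343, 0.3385]
ee_rot: [0.643, 0.766, 0.0, -0.0]
wrist_force: [1.4, -1.1, 0.6]
width: 0.008
```

```bash
python3 - <<'E'
from h import *
rel(); comps("side")
E
```

```text
t 5.47 q [-3.530e-01  3.280e-01  1.598e+00  1.000e-03  1.216e+00 -5.280e-01] p [ 0.565  -0.1343  0.3385] R [[-0.173, 0.985, -0.0], [0.985, 0.173, 0.001], [0.001, -0.0, -1.0]] f [ 1.39 -1.07  0.57] w 0.00835654670013786
tool rel handle box mm x,y [  7.7 -82.3] tip above lid 23.5 tooly ang 9.98
 px [272, 206, 11, 12, 87] ztop 32.3 top x [-35.4 -24.2 -11.6] y [101.3 105.4 111. ]
 px [318, 237, 6, 14, 64] ztop 48.1 top x [-2.6  1.4  5.3] y [-48.9 -45.5 -42.6]
 px [324, 241, 38, 45, 442] ztop 57.8 top x [-4.1  4.6 21.1] y [-92.4 -90.6 -77.6]
```

>>> apply_moves --pt "2 0 0 0 0" --pt "2 0 0 0 0" --pt "0 0 0 0 0"

```text
t: 5.9
tool_pos: [0.5643, -0.1311, 0.3386]
ee_rot: [0.643, 0.766, -0.0, 0.0]
wrist_force: [1.7, -4.3, 0.5]
width: 0.006
```

>>> apply_moves --pt "1 0 0 0 0" --pt "1 0 0 0 0" --pt "0 0 0 0 0"

```text
t: 6.28
tool_pos: [0.5642, -0.1303, 0.3387]
ee_rot: [0.643, 0.766, -0.002, 0.002]
wrist_force: [1.5, -8.7, -0.7]
width: 0.005
```

>>> apply_moves --pt "1 0 0 0 0" --pt "0 0 0 0 0"

```text
t: 6.52
tool_pos: [0.5641, -0.1299, 0.3387]
ee_rot: [0.643, 0.766, -0.002, 0.002]
wrist_force: [0.5, -9.5, -1.3]
width: 0.004
```

The force climbs to about 9 N with almost no travel, so the bolt is at its stop. I back off, rise and go above the handle.

>>> apply_moves --pt "-3 0 0 0 0" --pt "-3 0 0 0 0" --pt "0 0 -30 0 0" --pt "0 0 -30 0 40" --pt "40 -3 0 0 40" --pt "42 -3 0 0 40" --pt "0 0 0 0 40" --pt "0 0 0 0 40"

```text
t: 7.52
tool_pos: [0.5447, -0.0537, 0.3985]
ee_rot: [0.643, 0.766, 0.0, -0.0]
wrist_force: [-0.2, 0.1, -0.4]
width: 0.423
```

```bash
python3 - <<'E'
from h import *
rel(); im,d,B,m=comps(); comps("side"); cv2.imwrite("pics/w2.png",im)
E
```

```text
t 7.53 q [-0.226  0.238  1.574  0.     1.331 -0.4  ] p [ 0.5447 -0.0537  0.3985] R [[-0.174, 0.985, -0.001], [0.985, 0.174, 0.001], [0.001, -0.0, -1.0]] f [-0.19  0.1  -0.4 ] w 0.4226740044068053
tool rel handle box mm x,y [1.8 0.6] tip above lid 83.5 tooly ang 10.01
 px [261, 63, 38, 16, 564] ztop 31.7 top x [-34.8 -22.8 -11.4] y [101.7 105.5 109.5]
 px [308, 147, 32, 183, 3073] ztop 49.6 top x [-2.8  3.2 11.6] y [-66.2  -0.2  48.8]
 px [305, 365, 39, 13, 372] ztop 21.3 top x [-9.1  8.6 25.8] y [-159.8 -157.2 -156. ]
 px [272, 206, 11, 11, 86] ztop 32.6 top x [-34.8 -24.4 -12.9] y [100.8 106.5 111.7]
 px [297, 215, 27, 36, 242] ztop 49.8 top x [-4.5  0.   6.4] y [-46.4 -11.4  35.3]
 px [323, 239, 33, 42, 341] ztop 49.9 top x [ 0.7  5.8 12. ] y [-71.1 -65.1 -58.8]
```

View pics/w2.png

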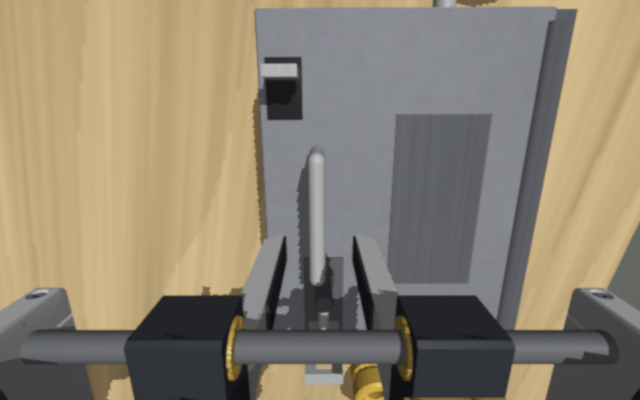

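The picture shows the bar (column about 317) between the open fingers, and the knob now tucked beside the handle; its position moved about 27 mm. Next I lower and grip the bar.

>>> apply_moves --pt "0 0 25 0 40" --pt "0 0 25 0 40" --pt "0 0 10 0 40" --pt "0 0 0 0 20" --pt "0 0 0 0 12" --pt "0 0 0 0 5" --pt "0 0 0 0 0" --pt "0 0 0 0 0" --pt "0 0 0 0 0"

```text
t: 8.75
tool_pos: [0.5434, -0.0543, 0.3395]
ee_rot: [0.643, 0.766, -0.002, -0.001]
wrist_force: [-4.6, -2.4, 3.6]
width: 0.116
```

>>> apply_moves --pt "0 -0.5 -1 0 0" --pt "0 -0.5 -1 0 0" --pt "0 0 -1 0 0" --pt "0 0.2 -1 0 0" --pt "0 0.2 -1 0 0" --pt "0 0 0 0 0"

```text
t: 9.5
tool_pos: [0.544, -0.0543, 0.3435]
ee_rot: [0.643, 0.766, -0.0, -0.0]
wrist_force: [-1.4, -4.5, -9.5]
width: 0.116
```

>>> apply_moves --pt "0 0.2 -1 0 0" --pt "0 0.2 -1 0 0" --pt "0 0 0 0 0"

```text
t: 9.88
tool_pos: [0.5445, -0.0541, 0.3458]
ee_rot: [0.643, 0.766, -0.0, 0.0]
wrist_force: [-1.3, -5.4, -8.7]
width: 0.118
```

>>> apply_moves --pt "0 0.2 -1 0 0" --pt "0 0 0 0 0"

```text
t: 10.12
tool_pos: [0.5448, -0.0541, 0.3468]
ee_rot: [0.643, 0.766, -0.0, 0.0]
wrist_force: [-0.7, -4.8, -8.3]
width: 0.117
```

>>> apply_moves --pt "0 0.2 -1 0 0" --pt "0 0 0 0 0"

```text
t: 10.38
tool_pos: [0.5451, -0.054, 0.3478]
ee_rot: [0.643, 0.766, 0.0, 0.0]
wrist_force: [-0.1, -4.6, -8.6]
width: 0.114
```

>>> apply_moves --pt "0 0.3 -1 0 0" --pt "0 0 0 0 0"

```text
t: 10.62
tool_pos: [0.5454, -0.054, 0.3489]
ee_rot: [0.643, 0.766, 0.0, 0.0]
wrist_force: [-1.3, -4.6, -8.5]
width: 0.117
```

>>> apply_moves --pt "0 0.3 -1 0 0" --pt "0 0 0 0 0"

```text
t: 10.88
tool_pos: [0.5457, -0.0539, 0.3498]
ee_rot: [0.643, 0.766, 0.0, 0.0]
wrist_force: [-0.9, -4.8, -8.3]
width: 0.115
```

>>> apply_moves --pt "0 0.3 -1 0 0" --pt "0 0 0 0 0"

```text
t: 11.12
tool_pos: [0.546, -0.0539, 0.3508]
ee_rot: [0.643, 0.766, 0.0, 0.0]
wrist_force: [0.0, -5.2, -9.6]
width: 0.119
```

```bash
python3 - <<'E'
from h import *
rel(); comps("side")
E
```

```text
t 11.12 q [-0.225  0.272  1.649 -0.     1.219 -0.399] p [ 0.546  -0.0539  0.3508] R [[-0.173, 0.985, 0.001], [0.985, 0.173, -0.0], [-0.001, 0.001, -1.0]] f [ 0.02 -5.23 -9.64] w 0.11919318160334548
tool rel handle box mm x,y [3.1 0.2] tip above lid 35.8 tooly ang 9.97
 px [265, 205, 98, 84, 2701] ztop 56.9 top x [-12.9   2.1  20.4] y [-69.7 -12.5  48.1]
```

>>> apply_moves --pt "0 0.3 -1 0 0" --pt "0 0 0 0 0"

```text
t: 11.42
tool_pos: [0.5463, -0.0538, 0.3518]
ee_rot: [0.643, 0.766, 0.0, 0.0]
wrist_force: [-1.3, -5.0, -8.4]
width: 0.121
```

>>> apply_moves --pt "0 0.3 -1 0 0" --pt "0 0 0 0 0"

```text
t: 11.68
tool_pos: [0.5466, -0.0537, 0.3529]
ee_rot: [0.643, 0.766, 0.0, 0.0]
wrist_force: [-0.4, -5.0, -8.3]
width: 0.119
```

>>> apply_moves --pt "0 0.3 -1 0 0" --pt "0 0 0 0 0"

```text
t: 11.92
tool_pos: [0.547, -0.0537, 0.3538]
ee_rot: [0.643, 0.766, 0.0, 0.001]
wrist_force: [0.1, -5.1, -9.1]
width: 0.12
```

>>> apply_moves --pt "0 0.3 -1 0 0" --pt "0 0 0 0 0"

```text
t: 12.18
tool_pos: [0.5473, -0.0536, 0.3548]
ee_rot: [0.643, 0.766, 0.0, 0.001]
wrist_force: [0.3, -5.0, -8.5]
width: 0.121
```

>>> apply_moves --pt "0 0.3 -1 0 0" --pt "0 0 0 0 0"

```text
t: 12.42
tool_pos: [0.5476, -0.0536, 0.3558]
ee_rot: [0.643, 0.766, 0.0, 0.001]
wrist_force: [-0.7, -4.9, -9.4]
width: 0.12
```

>>> apply_moves --pt "0 0.3 -1 0 0" --pt "0 0 0 0 0"

```text
t: 12.68
tool_pos: [0.5479, -0.0535, 0.3568]
ee_rot: [0.643, 0.766, 0.0, 0.001]
wrist_force: [0.0, -4.1, -9.3]
width: 0.111
```

>>> apply_moves --pt "0 0.3 -1 0 0" --pt "0 0 0 0 0"

```text
t: 12.92
tool_pos: [0.5483, -0.0534, 0.3578]
ee_rot: [0.643, 0.766, 0.0, 0.001]
wrist_force: [1.5, -5.1, -9.6]
width: 0.116
```

>>> apply_moves --pt "0 0.3 -1 0 0" --pt "0 0 0 0 0"

```text
t: 13.18
tool_pos: [0.5486, -0.0534, 0.3587]
ee_rot: [0.643, 0.766, 0.0, 0.001]
wrist_force: [0.5, -5.0, -9.9]
width: 0.117
```

>>> apply_moves --pt "0 0.3 -1 0 0" --pt "0 0 0 0 0"

```text
t: 13.42
tool_pos: [0.549, -0.0533, 0.3598]
ee_rot: [0.643, 0.766, 0.001, 0.001]
wrist_force: [1.2, -6.5, -9.9]
width: 0.115
```

>>> apply_moves --pt "0 0.3 -1 0 0" --pt "0 0 0 0 0"

```text
t: 13.68
tool_pos: [0.5493, -0.0533, 0.3607]
ee_rot: [0.643, 0.766, 0.001, 0.001]
wrist_force: [1.1, -4.2, -10.2]
width: 0.118
```

>>> apply_moves --pt "0 0.3 -1 0 0" --pt "0 0 0 0 0"

```text
t: 13.92
tool_pos: [0.5496, -0.0532, 0.3612]
ee_rot: [0.643, 0.766, 0.0, 0.001]
wrist_force: [2.2, -5.2, -11.7]
width: 0.118
```

>>> apply_moves --pt "0 0.3 -1 0 0" --pt "0 0 0 0 0"

```text
t: 14.18
tool_pos: [0.5499, -0.0532, 0.3615]
ee_rot: [0.643, 0.766, 0.0, 0.0]
wrist_force: [2.4, -5.7, -15.1]
width: 0.117
```

The stop is felt: the last 1 mm of command gave 0.3 mm of travel, and the force went from 10 N to 15 N. I relax a little, let go and go to the lug's outer side.

>>> apply_moves --pt "0 0 1 0 0" --pt "0 0 0 0 20" --pt "0 0 0 0 35" --pt "0 0 0 0 35" --pt "0 0 -25 0 35" --pt "0 0 -25 0 35" --pt "42 -7 0 0 0" --pt "42 -7 0 0 0" --pt "42 -8 0 0 0" --pt "0 0 0 0 0"

```text
t: 15.42
tool_pos: [0.5047, 0.0695, 0.4124]
ee_rot: [0.642, 0.767, 0.001, -0.0]
wrist_force: [0.1, 0.7, -0.5]
width: 0.011
```

```bash
python3 - <<'E'
from h import *
rel(); im,d,B,m=comps("side",zmin=.15,zmax=.25); cv2.imwrite("pics/s3.png",cv2.resize(im[150:330,200:440],None,fx=3,fy=3))
hx=np.array([176.5]);
# lid plane tilt from plain areas
q=B[m&(B[...,0]>20)&(B[...,2]>-5)&(B[...,2]<30)]; b2=B[(d>0)&(B[...,0]>20)&(B[...,0]<160)&(abs(B[...,1])<40)&(B[...,2]<30)&(B[...,2]>-5)]
print(np.polyfit(b2[:,0],b2[:,2],1))
comps("wrist",zmin=.152,zmax=.2,box=(-45,10,60,130))
E
```

```text
t 15.43 q [-1.000e-03  1.720e-01  1.626e+00  2.000e-03  1.343e+00 -1.790e-01] p [0.5047 0.0695 0.4124] R [[-0.177, 0.984, 0.001], [0.984, 0.177, 0.002], [0.001, 0.001, -1.0]] f [ 0.05  0.72 -0.46] w 0.010641773472955291
tool rel handle box mm x,y [-16.1 128.8] tip above lid 97.4 tooly ang 10.18
 px [268, 168, 13, 15, 131] ztop 132.2 top x [-27.1 -17.7  -2.2] y [117.6 120.7 131.6]
 px [274, 198, 10, 11, 87] ztop 56.7 top x [-30.1 -20.3  -7.4] y [ 99.4 105.6 110.8]
 px [298, 205, 29, 38, 284] ztop 71.1 top x [ 2.7  7.3 13.3] y [-46.2  -0.6  47.2]
 px [325, 232, 10, 19, 110] ztop 70.5 top x [ 7.9 13.7 19.5] y [-69.7 -64.3 -57.8]
 px [334, 252, 17, 14, 77] ztop 39.1 top x [-2.8  8.  22.6] y [-125.5 -116.6  -88.1]
 px [344, 263, 14, 10, 71] ztop 39.6 top x [-3.5  7.9 24.6] y [-147.  -140.8 -133.7]
[-0.11606875 22.23499456]
 px [296, 235, 12, 12, 56] ztop 55.9 top x [-29.4 -29.2 -29.1] y [109.2 109.6 109.9]
```

View pics/s3.png

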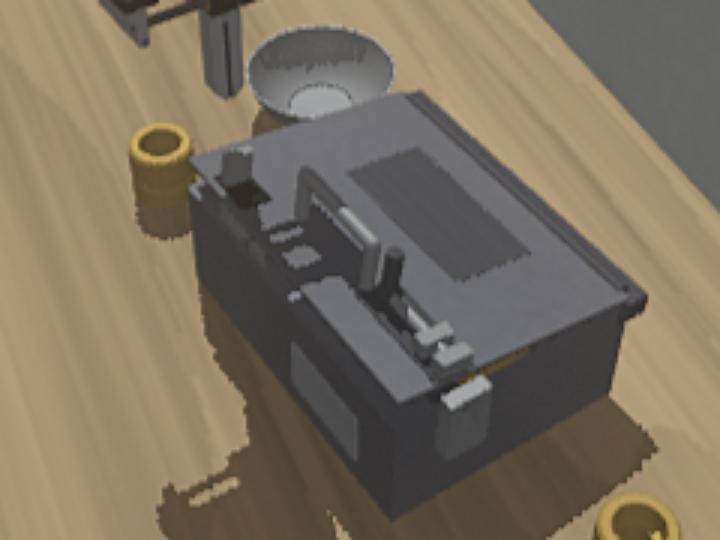

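The lid stands slightly raised (about 0.12 rad, bolt rod clear of its staple). The lug is upright at about (238,160) in this crop, with the closed fingers just outside it. I lower and push it gently.

>>> apply_moves --pt "0 0 25 0 0" --pt "0 0 25 0 0" --pt "0 -1 14 0 0" --pt "0 0 0 0 0" --pt "-3 0 0 0 0" --pt "-3 0 0 0 0" --pt "-2 0 0 0 0" --pt "0 0 0 0 0"

```text
t: 16.52
tool_pos: [0.5066, 0.0593, 0.3483]
ee_rot: [0.643, 0.766, 0.001, 0.0]
wrist_force: [0.9, 2.8, 1.5]
width: 0.004
```

>>> apply_moves --pt "-2 0 0 0 0" --pt "-1 0 0 0 0" --pt "0 0 0 0 0"

```text
t: 16.9
tool_pos: [0.5069, 0.0561, 0.3477]
ee_rot: [0.643, 0.766, 0.0, 0.0]
wrist_force: [0.4, 3.1, 1.6]
width: 0.006
```

>>> apply_moves --pt "-1 0 0 0 0" --pt "-1 0 0 0 0" --pt "0 0 0 0 0"

```text
t: 17.27
tool_pos: [0.5072, 0.0541, 0.3476]
ee_rot: [0.643, 0.766, -0.0, 0.0]
wrist_force: [1.5, 2.5, 1.5]
width: 0.007
```

>>> apply_moves --pt "-1.5 0 0 0 0" --pt "-1.5 0 0 0 0" --pt "-1 0 0 0 0" --pt "0 0 0 0 0"

```text
t: 17.77
tool_pos: [0.5079, 0.0501, 0.3477]
ee_rot: [0.643, 0.766, -0.0, 0.0]
wrist_force: [1.6, 2.5, 1.5]
width: 0.002
```

>>> apply_moves --pt "-1.5 0 0 0 0" --pt "-1.5 0 0 0 0" --pt "-1 0 0 0 0" --pt "0 0 0 0 0"

```text
t: 18.27
tool_pos: [0.5086, 0.0462, 0.3476]
ee_rot: [0.643, 0.766, -0.0, 0.0]
wrist_force: [1.2, 2.9, 0.4]
width: 0.007
```

>>> apply_moves --pt "-1.5 0 0 0 0" --pt "-1.5 0 0 0 0" --pt "0 0 0 0 0"

```text
t: 18.65
tool_pos: [0.5091, 0.0432, 0.3476]
ee_rot: [0.643, 0.766, -0.0, 0.0]
wrist_force: [0.9, 2.7, 0.6]
width: 0.003
```

```bash
python3 - <<'E'
from h import *
rel(); comps("side",zmin=.15,zmax=.25)
E
```

```text
t 18.65 q [-0.052  0.22   1.731 -0.     1.19  -0.225] p [0.5091 0.0432 0.3476] R [[-0.173, 0.985, 0.0], [0.985, 0.173, -0.0], [-0.0, -0.0, -1.0]] f [0.87 2.68 0.63] w 0.0032502932680144223
tool rel handle box mm x,y [-16.3 102.2] tip above lid 32.6 tooly ang 9.97
 px [274, 183, 14, 31, 360] ztop 111.0 top x [-36.  -22.3  -4.2] y [ 83.3  93.5 105.4]
 px [298, 205, 29, 38, 286] ztop 70.1 top x [ 2.6  6.7 12.7] y [-45.9   1.   47.4]
 px [326, 232, 9, 17, 101] ztop 70.4 top x [ 7.3 13.  18.7] y [-69.4 -64.6 -58.3]
 px [338, 257, 19, 16, 128] ztop 38.8 top x [-3.5  8.7 23. ] y [-145.5 -124.7 -112. ]
```

>>> apply_moves --pt "-1.5 0 0 0 0" --pt "-1 0 0 0 0" --pt "0 0 0 0 0" --pt "0 0 0 0 0"

```text
t: 19.2
tool_pos: [0.5094, 0.0408, 0.3476]
ee_rot: [0.643, 0.766, -0.0, -0.0]
wrist_force: [0.3, 2.5, -0.1]
width: 0.003
```

>>> apply_moves --pt "4 0 0 0 0" --pt "0 0 -30 0 0" --pt "0 0 -34 0 0" --pt "-35 8 0 0 40" --pt "-35 8 0 0 40" --pt "-33 7.5 0 0 40" --pt "0 0 0 0 40" --pt "0 0 0 0 40"

```text
t: 20.2
tool_pos: [0.5492, -0.0522, 0.4113]
ee_rot: [0.643, 0.766, -0.0, -0.001]
wrist_force: [0.3, -0.5, -0.1]
width: 0.421
```

```bash
python3 - <<'E'
from h import *
rel(); comps("side",zmin=.15,zmax=.25); comps("wrist",zmin=.145,zmax=.2)
E
```

```text
t 20.2 q [-0.221  0.238  1.542  0.     1.364 -0.395] p [ 0.5492 -0.0522  0.4113] R [[-0.173, 0.985, -0.002], [0.985, 0.173, 0.001], [0.001, -0.002, -1.0]] f [ 0.26 -0.5  -0.07] w 0.4209566404491168
tool rel handle box mm x,y [6.5 1.3] tip above lid 96.3 tooly ang 9.96
 px [318, 191, 10, 16, 110] ztop 133.6 top x [27.6 28.8 38.8] y [-8.7 -6.5  5.3]
 px [298, 200, 29, 43, 326] ztop 131.5 top x [-25.  -23.  -13.7] y [-9.7 -6.7  8.5]
 px [278, 203, 11, 12, 88] ztop 55.2 top x [-30.8 -21.   -7.9] y [81.2 85.5 90.6]
 px [325, 232, 10, 17, 100] ztop 70.0 top x [ 6.3 13.2 19.4] y [-69.  -65.  -57.2]
 px [338, 257, 13, 9, 65] ztop 39.2 top x [-3.8  8.7 24. ] y [-124.3 -118.6 -111.6]
 px [344, 264, 14, 9, 62] ztop 40.2 top x [-4.1  7.7 22.9] y [-146.7 -140.8 -133.9]
 px [261, 97, 37, 13, 462] ztop 55.1 top x [-28.9 -17.8  -6.1] y [81.4 85.3 89. ]
 px [307, 149, 30, 181, 3147] ztop 69.2 top x [ 3.9 10.  18.3] y [-65.9   0.4  49. ]
 px [308, 364, 31, 6, 132] ztop 38.1 top x [-1.5  9.4 25. ] y [-147.2 -144.5 -140.7]
```

The lug has moved about 20 mm (from y=105.5 to 85.4), so the catch is free. I re-grip the bar and start the swing slowly.

>>> apply_moves --pt "0 0.5 25 0 40" --pt "0 0 25 0 40" --pt "0 0 0 0 20" --pt "0 0 0 0 12" --pt "0 0 0 0 5" --pt "0 0 0 0 0" --pt "0 0 0 0 0" --pt "0 0 0 0 0"

```text
t: 21.3
tool_pos: [0.5494, -0.0526, 0.362]
ee_rot: [0.643, 0.766, -0.001, -0.001]
wrist_force: [-5.1, -1.1, 4.8]
width: 0.116
```

>>> apply_moves --pt "0 0.3 -1 0 0" --pt "0 0.4 -1 0 0" --pt "0 0.4 -1 0 0" --pt "0 0 0 0 0"

```text
t: 21.8
tool_pos: [0.5503, -0.0526, 0.3627]
ee_rot: [0.643, 0.766, -0.002, -0.002]
wrist_force: [-4.9, -2.3, -6.2]
width: 0.117
```

>>> apply_moves --pt "0 0.4 -1 0 0" --pt "0 0.4 -1 0 0" --pt "0 0 0 0 0"

```text
t: 22.18
tool_pos: [0.551, -0.0524, 0.3645]
ee_rot: [0.643, 0.766, -0.002, -0.002]
wrist_force: [-5.2, -1.8, -6.2]
width: 0.116
```

```bash
cat >> h.py <<'E'
def arc(end,n):
    s=rel(); d=(np.array(s["tool_pos"])[:2]-H)*1000; z=(s["tool_pos"][2]-.3395)*1000+48
    x=175.5-d@ex; p0=np.degrees(np.arctan2(z,x)); print("phi",p0.round(1),"r",np.hypot(x,z).round(1),"theta",np.radians(p0-15.3).round(3))
    p=np.radians(np.linspace(p0,end,n+1)); print(np.round(np.c_[181.5*-np.diff(np.cos(p)),-181.5*np.diff(np.sin(p))],1).tolist())
E
python3 -c "
from h import *
arc(84,20)"
```

```text
t 22.18 q [-2.200e-01  2.710e-01  1.615e+00 -1.000e-03  1.262e+00 -3.940e-01] p [ 0.551  -0.0524  0.3645] R [[-0.173, 0.985, -0.006], [0.985, 0.173, -0.0], [0.001, -0.006, -1.0]] f [-5.21 -1.78 -6.23] w 0.11584944157946254
tool rel handle box mm x,y [8.3 0.8] tip above lid 49.5 tooly ang 9.98
phi 23.6 r 182.5 theta 0.145
[[4.1, -8.7], [4.5, -8.4], [4.9, -8.2], [5.4, -7.9], [5.8, -7.6], [6.2, -7.3], [6.6, -7.0], [6.9, -6.6], [7.2, -6.2], [7.6, -5.9], [7.9, -5.4], [8.1, -5.0], [8.4, -4.6], [8.6, -4.1], [8.8, -3.7], [9.0, -3.2], [9.2, -2.7], [9.3, -2.2], [9.4, -1.7], [9.5, -1.3]]
```

The pull stays at 6 N well past the old stop, so the lid is free. I follow the arc.

>>> apply_moves --pt "0 3.6 -8.7 0 0" --pt "0 4.2 -8.4 0 0" --pt "0 4.9 -8.2 0 0" --pt "0 5.4 -7.9 0 0" --pt "0 5.8 -7.6 0 0"

```text
t: 22.8
tool_pos: [0.5746, -0.0481, 0.4071]
ee_rot: [0.643, 0.766, -0.002, -0.002]
wrist_force: [-8.1, -2.6, -5.8]
width: 0.119
```

```bash
python3 -c "
from h import *
arc(84,15)"
```

```text
t 22.8 q [-0.204  0.279  1.495 -0.002  1.374 -0.377] p [ 0.5746 -0.0481  0.4071] R [[-0.173, 0.985, -0.006], [0.985, 0.173, -0.0], [0.001, -0.006, -1.0]] f [-8.07 -2.63 -5.78] w 0.11876590276532657
tool rel handle box mm x,y [32.2  0.9] tip above lid 92.1 tooly ang 9.97
phi 38.9 r 184.1 theta 0.412
[[6.2, -7.3], [6.5, -6.9], [6.9, -6.6], [7.2, -6.2], [7.5, -5.8], [7.8, -5.4], [8.1, -5.0], [8.4, -4.6], [8.6, -4.1], [8.8, -3.7], [9.0, -3.2], [9.1, -2.7], [9.3, -2.2], [9.4, -1.7], [9.4, -1.2]]
```

>>> apply_moves --pt "0 6.2 -7.0 0 0" --pt "0 6.5 -6.7 0 0" --pt "0 6.9 -6.4 0 0" --pt "0 7.2 -6.0 0 0" --pt "0 7.5 -5.6 0 0"

```text
t: 23.42
tool_pos: [0.6065, -0.0423, 0.4403]
ee_rot: [0.643, 0.766, -0.004, -0.004]
wrist_force: [-14.7, -2.7, 4.1]
width: 0.115
```

```bash
python3 -c "
from h import *
arc(86,11)"
```

```text
t 23.43 q [-0.183  0.313  1.364 -0.003  1.475 -0.357] p [ 0.6065 -0.0423  0.4403] R [[-0.173, 0.985, -0.011], [0.985, 0.173, -0.001], [0.001, -0.011, -1.0]] f [-14.67  -2.73   4.14] w 0.11535544388745872
tool rel handle box mm x,y [64.7  1. ] tip above lid 125.3 tooly ang 9.96
phi 53.3 r 185.6 theta 0.664
[[7.7, -5.4], [8.0, -5.0], [8.2, -4.6], [8.4, -4.2], [8.6, -3.7], [8.8, -3.3], [9.0, -2.8], [9.1, -2.3], [9.2, -1.9], [9.3, -1.4], [9.4, -0.9]]
```

>>> apply_moves --pt "0 6.5 -6.4 0 0" --pt "0 7.3 -5.8 0 0" --pt "0 8.0 -5.0 0 0" --pt "0 8.4 -4.4 0 0" --pt "0 8.6 -3.8 0 0"

```text
t: 24.05
tool_pos: [0.646, -0.0352, 0.4663]
ee_rot: [0.643, 0.766, -0.002, -0.002]
wrist_force: [-10.6, -2.2, 2.0]
width: 0.118
```

```bash
python3 -c "
from h import *
arc(86,6)"
```

```text
t 24.05 q [-1.620e-01  3.640e-01  1.224e+00 -1.000e-03  1.558e+00 -3.350e-01] p [ 0.646  -0.0352  0.4663] R [[-0.173, 0.985, -0.005], [0.985, 0.173, 0.0], [0.001, -0.005, -1.0]] f [-10.57  -2.24   1.96] w 0.11782939546952548
tool rel handle box mm x,y [104.9   1.2] tip above lid 151.3 tooly ang 9.96
phi 68.0 r 188.5 theta 0.92
[[8.9, -3.3], [9.1, -2.9], [9.2, -2.4], [9.3, -1.9], [9.4, -1.4], [9.5, -0.9]]
```

>>> apply_moves --pt "0 8.8 -3.5 0 0" --pt "0 9.0 -3.0 0 0" --pt "0 9.2 -2.4 0 0" --pt "0 9.2 -1.9 0 0" --pt "0 9.3 -1.4 0 0" --pt "0 9.3 -0.9 0 0" --pt "0 0 0 0 0" --pt "0 0 0 0 0"

```text
t: 25.05
tool_pos: [0.7014, -0.0252, 0.4818]
ee_rot: [0.643, 0.766, 0.002, 0.002]
wrist_force: [-5.0, 0.3, 5.6]
width: 0.118
```

```bash
python3 -c "
from h import *
arc(90,2); im,d=env.capture('side'); cv2.imwrite('pics/s4.png',im)"
```

```text
t 25.05 q [-0.135  0.449  1.053  0.002  1.635 -0.31 ] p [ 0.7014 -0.0252  0.4818] R [[-0.174, 0.985, 0.005], [0.985, 0.174, 0.001], [-0.0, 0.005, -1.0]] f [-5.01  0.34  5.56] w 0.1176867221377535
tool rel handle box mm x,y [161.1   1.3] tip above lid 166.8 tooly ang 10.0
phi 85.7 r 190.8 theta 1.228
[[6.8, -0.4], [6.8, -0.1]]
```

View pics/s4.png

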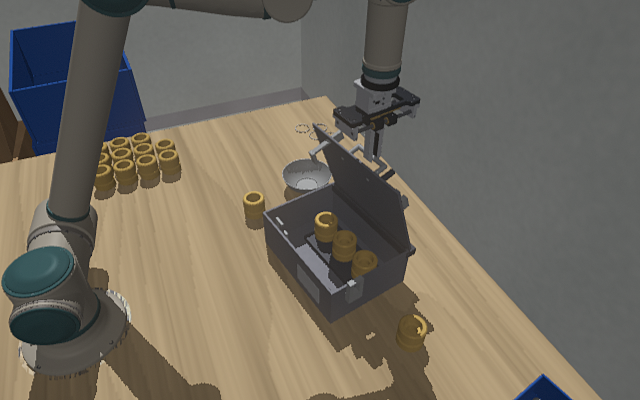

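The side view shows the lid standing wide open with its couplings visible inside, and the gripper still on the bar at about (375,155). I release and rise straight up.

>>> apply_moves --pt "0 0 0 0 20" --pt "0 0 0 0 28" --pt "0 0 0 0 28" --pt "0 0 -10 0 28" --pt "0 0 -25 0 28" --pt "0 0 -25 0 28" --pt "0 0 -25 0 28" --pt "0 0 0 0 28"

```text
t: 26.1
tool_pos: [0.7016, -0.0258, 0.5654]
ee_rot: [0.643, 0.766, 0.002, 0.002]
wrist_force: [-0.2, 0.5, -0.6]
width: 0.303
```

```bash
python3 - <<'E'
from h import *
rel(); im,d=env.capture("side"); cv2.imwrite("pics/s5.png",im)
c=cam("side"); P=cloud("side",d,c); q=(P[...,:2]-H)*1000; B=np.stack([q@ex,q@ey,(P[...,2]-.11)*1000],-1)
b=B[(d>0)&(abs(B[...,1]+100)<40)&(B[...,0]>60)&(B[...,0]<175)&(B[...,2]>30)&(B[...,2]<190)]
k=np.polyfit(b[:,2],b[:,0],1); print(len(b),"lid angle from x(z) slope",np.pi/2-np.arctan(-k[0]), k)
E
```

```text
t 26.1 q [-0.136  0.453  0.849  0.     1.834 -0.31 ] p [ 0.7016 -0.0258  0.5654] R [[-0.173, 0.985, 0.006], [0.985, 0.173, -0.001], [-0.001, 0.005, -1.0]] f [-0.25  0.48 -0.62] w 0.302750234897221
tool rel handle box mm x,y [161.2   0.6] tip above lid 250.4 tooly ang 9.97
954 lid angle from x(z) slope 1.3183273220981067 [ -0.25797357 169.78727709]
```

View pics/s5.png

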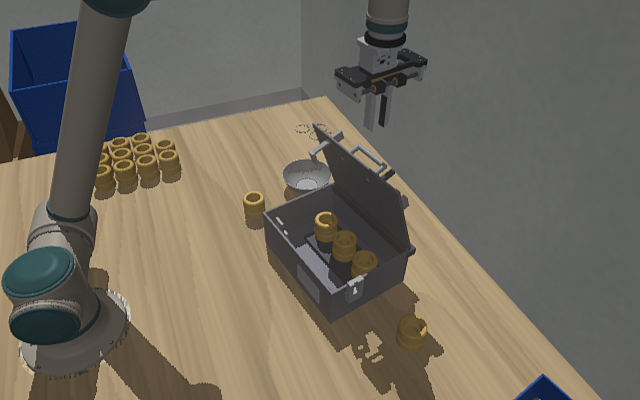

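The lid stands open by itself at about 1.2–1.3 rad with the gripper clear, and the couplings and pan look unmoved. One last numeric check of the bolt from the scene camera, then I hand in.

```bash
python3 - <<'E'
from h import *
im,d=env.capture("scene"); P=cloud("scene",d,cam("scene")); q=(P[...,:2]-H)*1000; x=q@ex;y=q@ey;z=(P[...,2]-.11)*1000
th=1.25; hx=176.5-x; # lid frame
for th in (1.2,1.25,1.3):
    a=hx*np.cos(th)+z*np.sin(th); n=-hx*np.sin(th)+z*np.cos(th)
    L=(d>0)&(abs(y)<130)&(a>60)&(a<150)&(abs(n-6)<15); print(th,"lid slope",np.polyfit(a[L],n[L],1).round(3))
m=(d>0)&(a>150)&(a<195)&(n>40)&(n<62)&(y<-54)&(y>-120); print("knob y",m.sum(),np.percentile(y[m],[5,50,95]).round(1) if m.sum() else None)
z0=np.load("scene0.npz"); df=abs(z0["d"]-d)>.01
hsv=cv2.cvtColor(z0["im"],cv2.COLOR_BGR2HSV); h2=cv2.cvtColor(im,cv2.COLOR_BGR2HSV)
for nm,(u,v,w) in dict(a=(320,150,16),b=(227,314,18)).items():
    f=lambda h:np.argwhere(cv2.inRange(h,(12,120,60),(32,255,255))[v-w:v+w,u-w:u+w]>0).mean(0).round(1)
    print(nm,f(hsv),f(h2))
st(); env.sign_off()
E
```

```text
1.2 lid slope [0.03  4.151]
1.25 lid slope [-0.02   4.149]
1.3 lid slope [-0.07   4.143]
knob y 17 [-69.  -63.4 -59. ]
a [14.6 16.3] [19.1 10.9]
b [17.9 17.4] [17.7 17.8]
t 26.2 q [-0.136  0.454  0.854  0.     1.833 -0.31 ] p [ 0.7017 -0.0258  0.5623] R [[-0.173, 0.985, -0.0], [0.985, 0.173, 0.0], [0.0, -0.0, -1.0]] f [-0.77 -0.15 -0.89] w 0.2981959533476523
the job is handed in; nothing more can be done
```

I carried out all the steps and handed the job in at t = 26.2 s. No verdict was reported.

- **Bolt:** I pushed it back until the force rose to about 9 N at its stop. The knob had moved about 27 mm.
- **Catch:** I raised the lid in 1 mm steps. The stop showed at about 22 mm of handle lift, where the pull rose from about 10 N to 15 N. I then slid the lug aside about 20 mm with 2.5 to 3 N.
- **Lid:** I re-gripped the bar, swung the lid open, released it and rose clear.

The last checks showed:
- **Lid angle:** The lid stood by itself at about 1.23 rad in the scene view. A rougher fit from the side view gave 1.32. Both are well above 0.95.
- **Bolt knob:** It was still drawn, at y of about -63 mm against -92 mm at the start.
- **Gripper:** It was clear of everything, with wrist force about zero.
- **coupling_b:** It had not moved in the scene view.
- **coupling_a (disagreed):** Its colour-mask centre in the scene view shifted about 7 pixels. In the side pictures it sits at the same place before and after, about (254,205). I think the raised lid or the arm partly hides it in the scene view, but I did not confirm that.
- **Pan:** I checked it only by eye in the side view, where it looked unmoved.

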